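Unclip the bit cassette from its dock and hang it on the kit bin

TASK

Free the bit cassette from its leaning dock: press it gently down to its stop in the dock without forcing it, squeeze its two side tabs together while it is down, and draw it out. Then hang it by its belt hook over the rim of the kit bin's near wall, the cassette outside against the wall and the hook inside, and let go so that it hangs there by itself. Leave the other things on the bench where they are.

Things in the scene. Friction and masses are not known exactly. Their poses are not given: they have to be found in the camera images.
- cassette: Loose grey bit cassette, 0.1 to 0.2 kg, block 31 (x) x 40 (y) x 84 (z) mm, with a sprung black tab on each side (+-y), a belt hook on its back and four bits standing 16 mm out of its top (y within 9 mm). Origin: centre of the foot's underside in line with the tabs; z up along it (the way it draws out), x to its back, y to its left. Front face at x -13, back face at x +18 mm.
- tab_left_pad (a point): Middle of the outer face of the +y tab's ribbed pad, at cassette (0, 24, 68) mm; the -y tab mirrors it: 48 mm over both pads, 34 mm squeezed fully in. A pad is 17 mm wide (x), z 56 to 80 mm. At its foot a shoulder, top at z = 56 mm, stands out to y = +-31 mm, for fingertips to press down on. Teeth low on the tabs hook behind catches in the dock.
- tab_left (a joint): Travel of the +y tab: 0 sprung out, 0.007 m fully in. Spring about 2.5 N at first, 6 N fully in; springs back when let go. As the cassette stands latched the tab is blocked after about 1 mm, and squeezing hard then (over 15 N) jams and forces the teeth: press the cassette down first, hold it down, then squeeze. With both tabs in by more than 6 mm it draws out freely along its z.
- tab_right (a joint): Travel of the -y tab, same as the other: 0 sprung out, 0.007 m fully in
- hook_tip (a point): Lower end of the leg of the downturned steel belt hook, at cassette (35, 0, 50) mm. The hook is 22 mm wide; its bridge (z 80 to 84 mm) runs from the back face (x = 18) to x = 37, its leg (x 33 to 37) hangs down from it to z = 50 mm, leaving a 15 mm gap for a wall.
- dock: Dock fixed to the bench: grey plate 120 x 110 x 10 mm, two cheeks and between them a black socket 66 mm wide (y), open at its upper end, leaning 12 degrees to its front (-x, the robot's side). Origin: centre of the plate's underside, x to its back, z up. The latched cassette stands out of the socket above cassette z = 41 mm; drawn out 50 mm or more it is clear of it.
- seat (a point): The latched cassette's origin: (14, 0, 40) mm in the dock's frame; its z axis leans 12 degrees from vertical to the dock's -x. An eject spring (4.5 N, 7.5 N deepest) holds it up. Pressed down along its z it meets a hard stop after 4 to 9 mm (varies, not visible: feel for it; 10 to 20 N is plenty, 40 N forces it); only in the last 2 mm before the stop can the tabs be squeezed
- bin: Kit bin: open plywood box fixed to the bench, 120 (x) x 200 (y) x 110 (z) mm, walls 6 mm. Origin: centre of its underside, x to its back. The near wall (towards the robot) lies at x -60 to -54 mm, its rim at z = 110 mm. With the cassette hung on it, the cassette's x points the same way as the bin's and its origin is near x -80, z 30 mm.
- screw_box: yellow carton 72 x 112 x 61 mm standing in the bin; origin centre of its underside
- tape_measure: bystander, yellow tape measure 38 x 83 x 72 mm; origin centre of its underside
- battery_pack: bystander, black battery pack 118 x 79 x 57 mm; origin centre of its underside
- offcut_short: bystander, wood offcut 38 x 85 x 19 mm; origin centre of its underside
- offcut_long: bystander, wood offcut 45 x 110 x 30 mm; origin centre of its underside

How it is judged:
On the way, in this order (a step that is already met when the one before it is completed fails the run):
1. both tabs are squeezed in by more than 5.5 mm while the cassette is still in the dock (value of joint each of tab_left, tab_right above 0.0055 m and distance between cassette and seat below 0.02 m), for 0.05 s.
2. the cassette is drawn out of the dock (distance between cassette and seat above 0.06 m), for 0.1 s.
At the end, for the whole second after the job is handed in: The cassette hangs at rest by its hook on the bin's near wall: origin at bin x -94 to -72, y within 85, z 20 to 40 mm; hook tip inside, below the rim; tilt under 0.22 rad, turned under 0.25 rad from the wall's normal; bearing on the bin, released, both tabs out to under 2 mm (x of cassette in the frame of bin between -0.094 and -0.072 m and y of cassette in the frame of bin between -0.085 and 0.085 m and z of cassette in the frame of bin between 0.02 and 0.04 m and x of hook_tip in the frame of bin above -0.056 m and z of hook_tip in the frame of bin below 0.105 m and angle between cassette's own z axis and vertical below 0.22 rad and angle between the x axis of cassette and the x axis of bin, either way round below 0.25 rad and contact force between cassette and bin above 0.3 N and linear speed of cassette below 0.02 m/s and value of joint each of tab_left, tab_right below 0.002 m); the robot touches nothing.
It fails at once if the cassette is forced against the dock with more than 40 N (contact force between cassette and dock above 40 N).
It fails at once if one of the other things is moved by more than 30 mm (distance of any of screw_box, tape_measure, battery_pack, offcut_short, offcut_long from where it was at the start of the episode above 0.03 m).
It also fails if it takes over 48 s, if anything falls off the work surface, if the arm or the gripper's body presses on something with over 40 N, if the wrist force passes 120 N, or if a joint passes its speed limit or range.

ROBOT

A 7-joint arm with a two-finger parallel gripper is mounted at the origin on a cart in front of the work surface, level with it; the furniture and walls round the work are solid. World frame = base frame: x ahead of the robot, y to its left, z up, the work surface at z = 0. Lengths are in m, angles in rad, forces in N, time in s.
With the tool pointing down it reaches from about 0.4 to 0.85 m from the base axis. Payload 10.4 kg.
Tool frame: the origin (TCP) lies on the centre line of the jaws, within the pads' length; the fingertips stand 22 mm ahead of it and the grasp point (between the pads) lies 3 mm ahead of it; z points along the fingers, y is the line along which they close (so a half turn about z gives the same grasp; the last joint's range is limited). The gripper opens to 87 mm and grips with 3 to 60 N. Pads are 19 mm wide; open, the fingers measure 117 mm over their backs; the gripper's body (75 mm by 190 mm) begins 51 mm behind the grasp point.
Start: joints at [1.091, 0.332, -0.065, 1.46, 0.022, 1.35, -0.088], TCP at [0.276, -0.561, 0.245] pointing down, gripper open.
Joint ranges: [-2.6, 2.6], [-0.5, 2.12], [-1.47, 1.34], [0.16, 2.42], [-1.27, 4.41], [0.06, 2.06], [-2.6, 2.6]. Speed limits (rad/s): [2.22, 2.22, 2.79, 2.79, 3.14, 3.14, 3.14].

INTERFACE

Orientations are given as a unit quaternion [x, y, z, w].
In Python, from bench import r gives the robot as it stands.
- The arm moves only by the tool jog_arm, called after ">>>" as name(argument=value, ...) on one line, values as JSON. Schema: {"type":"object","properties":{"deltas":{"type":"string"},"grip_force":{"type":"number"},"only":{"type":"string"},"quiet":{"type":"boolean"},"lines":{"type":"string"}},"required":["deltas"],"additionalProperties":false}. deltas is a string of 1 to 12 rows, one to a line, with the numbers parted by commas; each row has 5 numbers: dx, dy, dz in units of 50 mm, then a turn about the tool's z in units of 0.2 rad, then the finger opening in m; each row is the pose to reach, as a shift and turn from the pose commanded when the call began, along the tool's axes at that moment; what a row does not reach only later rows make up. A row lasts 1/10 s, in which the tool goes at most 0.05 m and 0.15 rad, less where a joint would pass 70% of its speed; a pose out of reach is approached as far as the arm can. The fingers move at their own pace and stop on an object; grip_force is the grip in N (left out, the last holds). Time passes only in rows, so rows that do not move let the fingers close. The tool returns the time, the measured TCP pose, the force, the opening and the grip force at its end. only (a regular expression) keeps the lines of the reply that match it, lines (a string "A,B") keeps lines A to B, and quiet returns only ok. Input that does not fit is refused with a message, and nothing moves.
- r.read_state(): the state, without advancing time (a new reading comes with each control period).
- r.camera(name): name is "side" or "top" or "wrist"; returns a dict with "img" (400x640x3 uint8, red, green, blue), "fx", "fy", "cx", "cy" (pixels), "pose" (4x4, takes a point from camera to world coordinates). Camera axes: x right, y down, z forward; pixel columns grow to the right and rows downward; lengths in m; the calibration is good to about 2 mm. A picture is of the moment at which its call begins. There is no depth.
- r.close_job(): hands the job in; it is judged then, once.
The state is a dict: "time": time; "joint_positions": joint angles; "joint_vel": joint speeds; "joint_torque": joint torques, N m; "ee_pos": TCP position; "eef_rot": TCP orientation; "ft_force": force on the tool from outside, world axes, zero at the start; "torque": the same for the moment, N m; "width": finger opening in m; "grip_force": force on a finger pad.
Only numpy, scipy, OpenCV 4.12 (cv2) and the standard library are available. Lean on these libraries where they do the work, as an engineer would, in place of code of your own. Each camera call takes 0.05 s, during which the arm holds its last target. There are 200 camera calls.

## Working session

There is one attempt and no reset: what is moved stays moved. The work goes in short steps, Python scripts to look and compute and a tool call to move; the robot and the scene stay as the last step left them, time stands still between calls to the robot, and variables do not carry over. Pictures are saved under pics/ and viewed, at most 14 in all, crops included, and the job is handed in when it is done.

```bash
ls; mkdir -p pics; python3 - <<'E'
from bench import r
import cv2,numpy as np
s=r.read_state();print({k:np.round(v,3).tolist() for k,v in s.items()})
for n in("side","top"):
    c=r.camera(n);cv2.imwrite(f"pics/{n}0.png",c["img"][:,:,::-1]);print(n,c["fx"],c["fy"],c["cx"],c["cy"],np.round(c["pose"],4).tolist())
E
```

```text
bench.py
pics
{'time': 0.0, 'joint_positions': [1.091, 0.333, -0.065, 1.461, 0.022, 1.35, -0.089], 'joint_vel': [0.001, -0.0, -0.001, 0.0, 0.001, -0.002, -0.001], 'joint_torque': [-0.001, -62.325, 0.024, -38.99, -0.061, 0.04, 0.0], 'ee_pos': [0.276, -0.561, 0.244], 'eef_rot': [0.974, 0.226, -0.0, -0.001], 'ft_force': [-0.018, -0.402, -0.085], 'torque': [0.035, -0.056, 0.008], 'grip_force': 0.0, 'width': 0.087}
side 504.6758074227333 504.6758074227333 321.35097260191714 194.57694657355788 [[-0.9998, 0.0199, 0.0085, 0.6127], [-0.0003, 0.3809, -0.9246, 1.4253], [-0.0216, -0.9244, -0.3808, 0.6761], [0.0, 0.0, 0.0, 1.0]]
top 437.884927744318 437.884927744318 312.2228835415606 195.9191412255139 [[-0.0003, -0.9897, 0.143, 0.4651], [-1.0, 0.0002, -0.0005, -0.0027], [0.0004, -0.143, -0.9897, 1.157], [0.0, 0.0, 0.0, 1.0]]
```
View pics/side0.png

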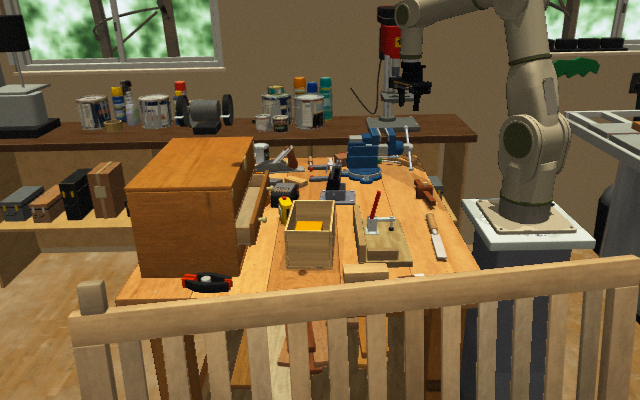

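View pics/top0.png

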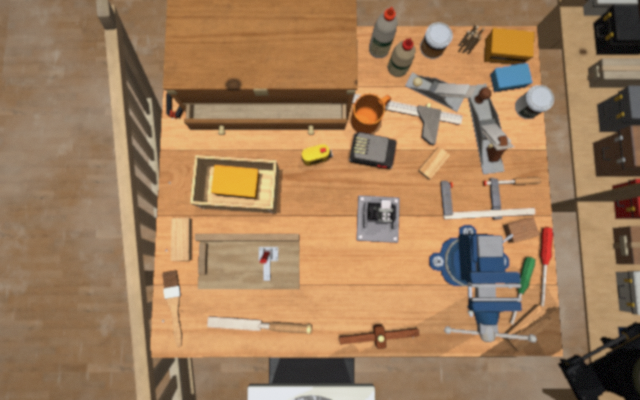

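Side view: the dock stands at about (338,190), the bin at (310,235). Top view: the dock plate is at (378,218), the bin at (235,185) with the carton inside. Next I enlarge the dock and the bin.

```bash
cat > h.py <<'E'
import numpy as np,cv2
from bench import r
def ray(c,u,v):
    P=np.array(c["pose"]);d=P[:3,:3]@np.array([(u-c["cx"])/c["fx"],(v-c["cy"])/c["fy"],1]);return P[:3,3],d/np.linalg.norm(d)
def onz(c,u,v,z):
    o,d=ray(c,u,v);return o+d*(z-o[2])/d[2]
def proj(c,p):
    P=np.array(c["pose"]);q=P[:3,:3].T@(np.array(p)-P[:3,3]);return np.array([c["cx"]+c["fx"]*q[0]/q[2],c["cy"]+c["fy"]*q[1]/q[2]])
def tri(c1,p1,c2,p2):
    o1,d1=ray(c1,*p1);o2,d2=ray(c2,*p2)
    t=np.linalg.lstsq(np.c_[d1,-d2],o2-o1,rcond=None)[0];a=o1+t[0]*d1;b=o2+t[1]*d2;return (a+b)/2,np.linalg.norm(a-b)
E
python3 - <<'E'
from h import *
t=r.camera("top");s=r.camera("side")
def crop(c,x,y,w,h,k):return cv2.resize(c["img"][y:y+h,x:x+w],None,fx=k,fy=k,interpolation=cv2.INTER_CUBIC)
a=np.vstack([np.hstack([crop(t,350,190,57,57,7)[:396,:399],crop(s,315,155,57,57,7)[:396,:399]]),cv2.resize(crop(t,185,150,100,25*2+14,4),(400,200))[:, :].repeat(1,0).repeat(1,1) if 0 else np.hstack([crop(t,185,152,100,50,4)[:200,:400],np.zeros((200,398,3),np.uint8)])])
cv2.imwrite("pics/c1.png",a[:,:,::-1])
for p in[(359,198),(399,198),(399,241),(358,241)]:print(onz(t,*p,.01))
for p in[(194,157),(278,160),(275,210),(192,206)]:print(onz(t,*p,.11))
E
```

```text
[ 0.62524767 -0.12693218  0.01      ]
[ 0.62522643 -0.23273741  0.01      ]
[ 0.51199493 -0.22949788  0.01      ]
[ 0.51202089 -0.12256444  0.01      ]
[0.7126627  0.28610078 0.11      ]
[0.705123   0.08047738 0.11      ]
[0.58218765 0.0863486  0.11      ]
[0.59191544 0.28628416 0.11      ]
```

View pics/c1.png

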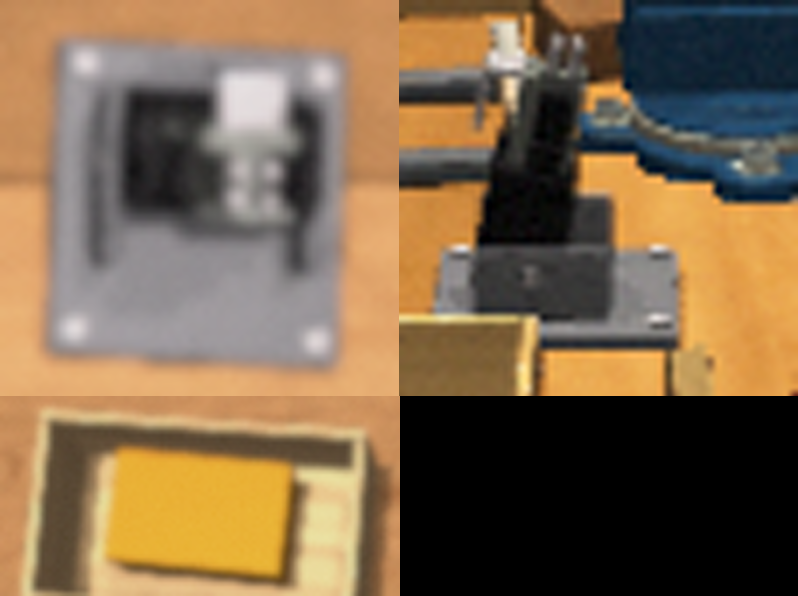

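The crop shows the dock plate with its bolts at crop (87,63), (322,74), (316,340) and (74,328), which gives a yaw of about -2.8°. The hook is at the back and the bits are in front. In the bottom panel the bin is also turned slightly.

```bash
cat >> h.py <<'E'
def Rz(a):c,s=np.cos(a),np.sin(a);return np.array([[c,-s,0],[s,c,0],[0,0,1.]])
def cas(D,yaw):  # seat origin, R
    t=np.deg2rad(12);Ry=np.array([[np.cos(t),0,-np.sin(t)],[0,1,0],[np.sin(t),0,np.cos(t)]])
    return D+Rz(yaw)@[.014,0,.04],Rz(yaw)@Ry
def plan(target,yaw,s=None):
    from scipy.spatial.transform import Rotation as Ro
    s=s or r.read_state();R=Ro.from_quat(s["eef_rot"]).as_matrix();a=np.arctan2(R[1,0],R[0,0])
    print("TCP",np.round(s["ee_pos"],4),"-> tool shift",np.round(R.T@(np.array(target)-s["ee_pos"]),4),"turn",round((a-yaw+np.pi)%(2*np.pi)-np.pi,4),"t",s["time"])
E
python3 - <<'E'
from h import *
t=r.camera("top")
B=[onz(t,(x+.5)/7-.5+350,(y+.5)/7-.5+190,.012) for x,y in[(87,63),(322,74),(316,340),(74,328)]]
B=np.array(B);D=B.mean(0);D[2]=0
v=(B[0]-B[1])+0;w=B[0]-B[3]+0;w2=B[1]-B[2];print(np.degrees([np.arctan2(-v[0],v[1]),np.arctan2(w[1],w[0]),np.arctan2(w2[1],w2[0])]),B)
yaw=np.deg2rad(-2.8);o,R=cas(D,yaw);print("D",D,"seat",o,"shoulder",o+R@[0,0,.056])
p=o+R@[0,0,.056]+[0,0,.022];p[2]=.27;plan(p,yaw)
E
```

```text
[-2.71889846 -3.72580093 -2.85367886] [[ 0.62344369 -0.13461163  0.012     ]
 [ 0.6192402  -0.2231258   0.012     ]
 [ 0.51932819 -0.21814545  0.012     ]
 [ 0.52380373 -0.12812314  0.012     ]]
D [ 0.57145395 -0.1760015   0.        ] seat [ 0.58543724 -0.1766854   0.04      ] shoulder [ 0.57380808 -0.17611664  0.09477627]
TCP [ 0.2756 -0.5608  0.2442] -> tool shift [ 0.4373 -0.2137 -0.0257] turn 0.5057 t 0.25
```

Careful with the scale: shifts go in units of 50 mm and turns go in units of 0.2 rad. That gives: 0.15 m is 3, -0.14 m is -2.8, 0.4 rad is 2.

>>> jog_arm(deltas="0.4,-0.2,-1,0,0.087\n1.2,-0.6,-1.2,0,0.087\n2.1,-1,-1.2,0.5,0.087\n3,-1.4,-1.2,1,0.087\n3.9,-1.9,-1.2,1.5,0.087\n4.8,-2.3,-1.2,2,0.087\n5.7,-2.8,-1.2,2.53,0.087\n6.6,-3.2,-1.2,2.53,0.087\n7.4,-3.6,-1.2,2.53,0.087\n8.2,-4,-1.2,2.53,0.087\n8.74,-4.28,-1.2,2.53,0.087\n8.74,-4.28,-1.2,2.53,0.087")

```text
time: 1.45
ee_pos: [0.5756, -0.1706, 0.3041]
eef_rot: [1.0, -0.021, 0.0, -0.001]
ft_force: [-0.5, 1.0, -0.7]
width: 0.0872
grip_force: 0.0
```

```bash
python3 - <<'E'
from h import *
c=r.camera("wrist");cv2.imwrite("pics/w1.png",c["img"][:,:,::-1]);print(np.round(c["pose"],4).tolist(),c["fx"],c["cx"],c["cy"])
s=r.read_state();print(s["ee_pos"],s["eef_rot"],s["joint_positions"])
E
```

```text
[[-0.0417, -0.9624, -0.2684, 0.6485], [-0.9991, 0.0396, 0.013, -0.1746], [-0.0019, 0.2687, -0.9632, 0.4444], [0.0, 0.0, 0.0, 1.0]] 331.99222387443115 318.71074010250925 193.3838924185076
[ 0.57435877 -0.17369539  0.30417553] [ 9.99747189e-01 -2.24792460e-02 -1.61929725e-04 -4.64520002e-04] [ 0.48149625  0.27317645 -0.32814209  1.42251691  0.08671236  1.46067986
 -1.46064025]
```

View pics/w1.png

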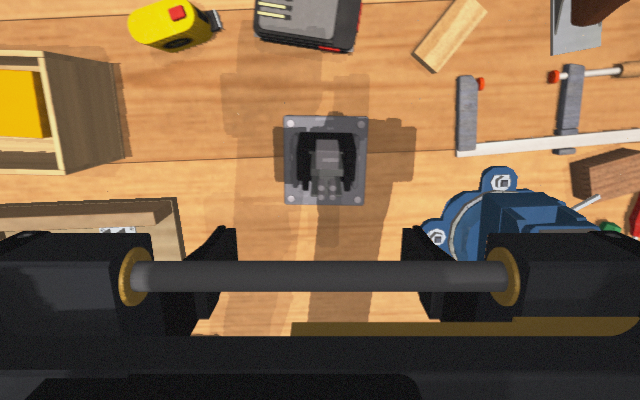

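Wrist view: the dock plate spans (285,116) to (367,206), with the cassette at (325,165), the bits at (325,190) and the fingers below. I'll zoom in to get the bolts and the bits.

```bash
python3 - <<'E'
from h import *
c=r.camera("wrist");cv2.imwrite("pics/w2.png",cv2.resize(c["img"][108:213,275:380],None,fx=5.5,fy=5.5,interpolation=cv2.INTER_CUBIC)[:,:,::-1])
E
```

```text
(no output)
```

View pics/w2.png

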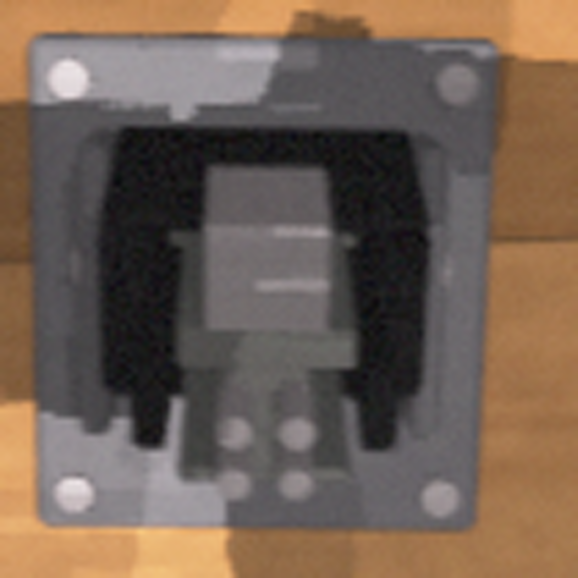

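Bolts are at crop (68,79), (457,83), (441,497) and (75,494). The bit tops centre on (266,460), and the hook bridge on column ≈267.

```bash
python3 - <<'E'
from h import *
c=r.camera("wrist")
f=lambda x,y:((x+.5)/5.5-.5+275,(y+.5)/5.5-.5+108)
B=np.array([onz(c,*f(*p),.012) for p in[(68,79),(457,83),(441,497),(75,494)]]);D=B.mean(0);D[2]=0
a=B[0]+B[3]-B[1]-B[2];b=B[0]+B[1]-B[2]-B[3];print(B,np.degrees([np.arctan2(-a[0],a[1]),np.arctan2(b[1],b[0])]))
yaw=np.arctan2(b[1]-a[0],b[0]+a[1]);o,R=cas(D,yaw);print("D",D,np.degrees(yaw),"seat",o)
for p in[(266,460)]:
    q=onz(c,*f(*p),o[2]+.1*.978);print("bits in cas",R.T@(q-o))
q=onz(c,*f(267,248),o[2]+.087);print("hook in cas",R.T@(q-o))
sh=o+R@[0,0,.056]+[0,0,.022];print("TCP at shoulder contact",sh,"zc",R[:,2])
sh[2]+=.03;plan(sh,yaw)
# bin rim from top view
t=r.camera("top");g=t["img"][150:214,185:285];print(t["img"][165:212:1,235].tolist()[-12:])
E
```

```text
[[ 0.62215241 -0.13847333  0.012     ]
 [ 0.6169057  -0.22858981  0.012     ]
 [ 0.51688546 -0.22299853  0.012     ]
 [ 0.52201409 -0.13280083  0.012     ]] [-3.2931909  -3.22087798]
D [ 0.56948941 -0.18071562  0.        ] -3.25514991679397 seat [ 0.58346683 -0.18151058  0.04      ]
bits in cas [6.75740620e-05 1.83202752e-04 9.99705469e-02]
hook in cas [0.03245703 0.00030033 0.08204468]
TCP at shoulder contact [ 0.57184256 -0.18084946  0.11677627] zc [-0.20757624  0.01180575  0.9781476 ]
TCP [ 0.5731 -0.177   0.3043] -> tool shift [-0.001   0.0038  0.1576] turn 0.0068 t 1.6
[[231, 192, 137], [227, 186, 133], [221, 179, 128], [221, 180, 129], [225, 191, 136], [222, 190, 135], [183, 157, 110], [127, 109, 76], [98, 79, 56], [98, 77, 56], [120, 88, 60], [158, 114, 74]]
```

In the tool's units: 0.06 m is 1.2, 0.04 m is 0.8.

>>> jog_arm(deltas="0,0,0.8,0,0.087\n0,0,1.2,0,0.087\n0,0,1.2,0,0.087\n0,0,1.2,0,0.087\n0,0,1.2,0,0.087")

```text
time: 2.15
ee_pos: [0.574, -0.1769, 0.2464]
eef_rot: [1.0, -0.025, 0.001, 0.0]
ft_force: [-0.2, 0.1, 1.0]
width: 0.0874
grip_force: 0.0
```

```bash
python3 - <<'E'
from h import *
import pickle
c=r.camera("wrist");pickle.dump(c,open("w3.pkl","wb"));cv2.imwrite("pics/w3.png",cv2.resize(c["img"][80:230,240:410],None,fx=4,fy=4,interpolation=cv2.INTER_CUBIC)[:,:,::-1])
s=r.read_state();print(s["ee_pos"],s["joint_vel"])
E
```

```text
[ 0.57406732 -0.17663259  0.24635696] [-0.00490204  0.00148881 -0.00108509  0.00444729 -0.00081056 -0.00460015
 -0.00036953]
```

View pics/w3.png

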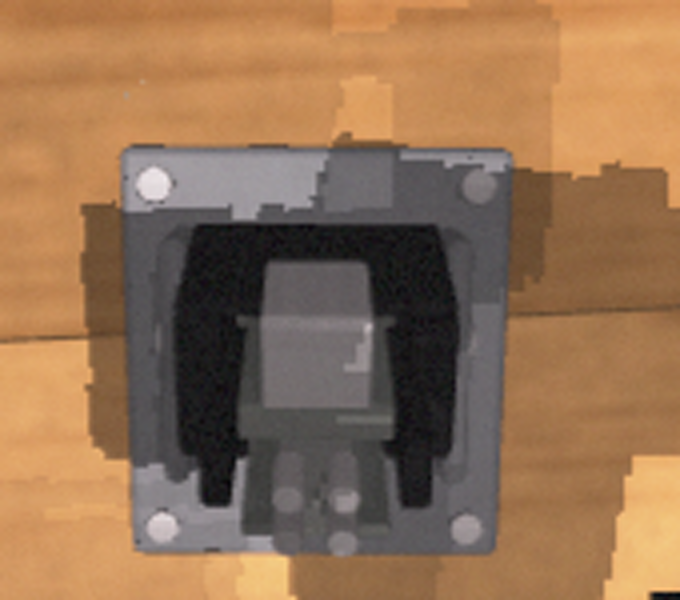

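Bolts are at crop (154,185), (479,187), (466,529) and (162,527). The bit tops are at (287,499), (343,500), (287,543) and (343,543).

```bash
python3 - <<'E'
from h import *
import pickle
c=pickle.load(open("w3.pkl","rb"))
f=lambda x,y:((x+.5)/4-.5+240,(y+.5)/4-.5+80)
B=np.array([onz(c,*f(*p),.012) for p in[(154,185),(479,187),(466,529),(162,527)]]);D=B.mean(0);D[2]=0
a=B[0]+B[3]-B[1]-B[2];b=B[0]+B[1]-B[2]-B[3];print(np.degrees([np.arctan2(-a[0],a[1]),np.arctan2(b[1],b[0])]))
yaw=np.arctan2(b[1]-a[0],b[0]+a[1]);o,R=cas(D,yaw);print("D",D,np.degrees(yaw),"seat",o)
q=onz(c,*f(315,521),o[2]+.1*.978);print("bits in cas",R.T@(q-o))
sh=o+R@[0,0,.056]+[0,0,.022];print("TCP at shoulder contact",sh,"zc",R[:,2])
q=sh+[0,0,.015];plan(q,yaw);plan(sh,yaw)
E
```

```text
[-3.26399596 -3.2998194 ]
D [ 0.57046963 -0.17733152  0.        ] -3.282817071044759 seat [ 0.58444666 -0.17813323  0.04      ]
bits in cas [6.11494007e-04 8.88659196e-05 9.98549331e-02]
TCP at shoulder contact [ 0.57282271 -0.17746649  0.11677627] zc [-0.20757052  0.01190598  0.9781476 ]
TCP [ 0.5741 -0.1766  0.2464] -> tool shift [-0.0015  0.0008  0.1146] turn 0.0074 t 2.2
TCP [ 0.5741 -0.1766  0.2464] -> tool shift [-0.0015  0.0008  0.1296] turn 0.0074 t 2.2
```

In the tool's units: -0.0045 m is -0.09, 0.114 m is 2.28, 0.007 rad is 0.035.

>>> jog_arm(deltas="-0.1,0.02,0.8,0.035,0.06\n-0.1,0.02,1.5,0.035,0.054\n-0.1,0.02,2,0.035,0.054\n-0.09,0.02,2.28,0.035,0.054\n-0.09,0.02,2.28,0.035,0.054\n-0.09,0.02,2.28,0.035,0.054", grip_force=10)

```text
time: 2.8
ee_pos: [0.5699, -0.1771, 0.1321]
eef_rot: [1.0, -0.028, 0.001, 0.0]
ft_force: [0.7, -0.1, 0.3]
width: 0.0555
grip_force: 0.0
```

```bash
python3 -c "
from h import *
plan([0.57282,-0.17747,0.11678],np.deg2rad(-3.28));c=r.camera('wrist');cv2.imwrite('pics/w4.png',c['img'][:,:,::-1])"
```

```text
TCP [ 0.5699 -0.1771  0.1321] -> tool shift [0.0029 0.0002 0.0153] turn 0.0011 t 2.8
```

View pics/w4.png

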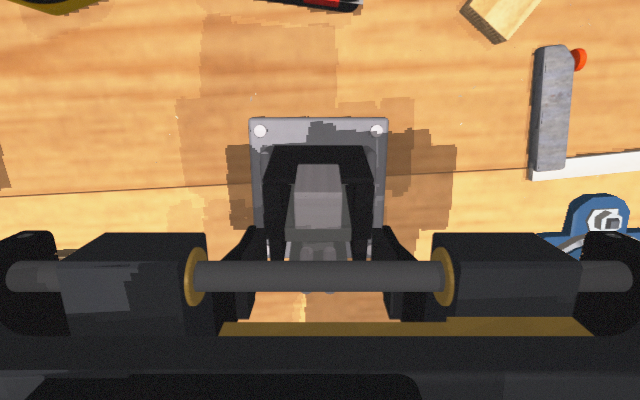

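The fingers straddle the cassette symmetrically, at columns 250 and 385 with the bits at 318. Now I descend along the cassette axis and feel for contact.

In the tool's units: 0.014 m is 0.28, 0.01 m is 0.2.

>>> jog_arm(deltas="0.05,0,0.2,0,0.053\n0.06,0,0.28,0,0.053\n0.06,0,0.28,0,0.053")

```text
time: 3.15
ee_pos: [0.5721, -0.1771, 0.1164]
eef_rot: [1.0, -0.028, 0.0, 0.0]
ft_force: [-0.4, -0.4, 3.5]
width: 0.0534
grip_force: 1.7
```

>>> jog_arm(deltas="0.012,0,0.06,0,0.053\n0.012,0,0.06,0,0.053")

```text
time: 3.35
ee_pos: [0.5728, -0.1772, 0.1137]
eef_rot: [1.0, -0.028, 0.0, 0.0]
ft_force: [-0.5, -0.5, 4.0]
width: 0.0529
grip_force: 2.1
```

>>> jog_arm(deltas="0.008,0,0.04,0,0.053\n0.008,0,0.04,0,0.053")

```text
time: 3.55
ee_pos: [0.5731, -0.1772, 0.1116]
eef_rot: [1.0, -0.028, 0.0, 0.0]
ft_force: [0.4, -0.4, 5.4]
width: 0.0531
grip_force: 2.4
```

In the tool's units: 0.001 m is 0.02, 0.0002 m is 0.004.

>>> jog_arm(deltas="0.004,0,0.02,0,0.053\n0.004,0,0.02,0,0.053")

```text
time: 3.75
ee_pos: [0.5733, -0.1772, 0.1107]
eef_rot: [1.0, -0.028, 0.0, 0.0]
ft_force: [0.0, -0.5, 5.2]
width: 0.0532
grip_force: 2.6
```

>>> jog_arm(deltas="0.004,0,0.02,0,0.053\n0.004,0,0.02,0,0.053")

```text
time: 3.95
ee_pos: [0.5741, -0.1773, 0.1104]
eef_rot: [1.0, -0.028, 0.001, 0.0]
ft_force: [0.9, -0.0, 8.4]
width: 0.0529
grip_force: 3.9
```

In the tool's units: 0.0008 m is 0.016, 0.0001 m is 0.002.

>>> jog_arm(deltas="0.002,0,0.016,0,0.053\n0.002,0,0.016,0,0.053")

```text
time: 4.15
ee_pos: [0.5745, -0.1773, 0.1102]
eef_rot: [1.0, -0.028, 0.001, 0.0]
ft_force: [-1.6, -0.1, 11.8]
width: 0.053
grip_force: 5.9
```

Force rises with almost no travel, so this is the stop. I squeeze gently while holding it down.

>>> jog_arm(deltas="0,0,0,0,0.044\n0,0,0,0,0.038\n0,0,0,0,0.032\n0,0,0,0,0.03\n0,0,0,0,0.03", grip_force=13)

```text
time: 4.65
ee_pos: [0.5746, -0.1769, 0.1105]
eef_rot: [1.0, -0.028, 0.001, 0.0]
ft_force: [-1.3, 0.7, 13.9]
width: 0.0321
grip_force: 22.3
```

Both tabs are in (the opening reads 32 mm). Now I draw it out along the cassette axis.

In the tool's units: -0.095 m is -1.9, -0.082 m is -1.64.

>>> jog_arm(deltas="-0.02,0,-0.1,0,0.028\n-0.054,0,-0.24,0,0.028\n-0.098,0,-0.44,0,0.028\n-0.14,0,-0.64,0,0.028\n-0.18,0,-0.84,0,0.028\n-0.23,0,-1.08,0,0.028\n-0.284,0,-1.34,0,0.028\n-0.348,0,-1.64,0,0.028\n-0.4,0,-1.9,0,0.028\n-0.4,0,-1.9,0,0.028\n-0.4,0,-1.9,0,0.028", grip_force=20)

```text
time: 5.75
ee_pos: [0.5534, -0.1761, 0.2039]
eef_rot: [1.0, -0.028, 0.0, 0.0]
ft_force: [0.1, -0.7, -2.0]
width: 0.0319
grip_force: 26.6
```

```bash
python3 - <<'E'
from h import *
import pickle
C={n:r.camera(n) for n in("wrist","top","side")};pickle.dump(C,open("c5.pkl","wb"))
k=lambda n,x,y,w,h,s:cv2.resize(C[n]["img"][y:y+h,x:x+w],None,fx=s,fy=s,interpolation=cv2.INTER_CUBIC)
cv2.imwrite("pics/c5.png",np.vstack([np.hstack([cv2.resize(C["wrist"]["img"],(400,250)),k("side",290,105,100,62,4)[:,:][:250].repeat(1,0) if 0 else cv2.resize(C["side"]["img"][105:168,290:390],(400,250))]),k("top",180,145,110,75,7.27)[:,:800][:340]])[:,:,::-1])
E
```

```text
(no output)
```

View pics/c5.png

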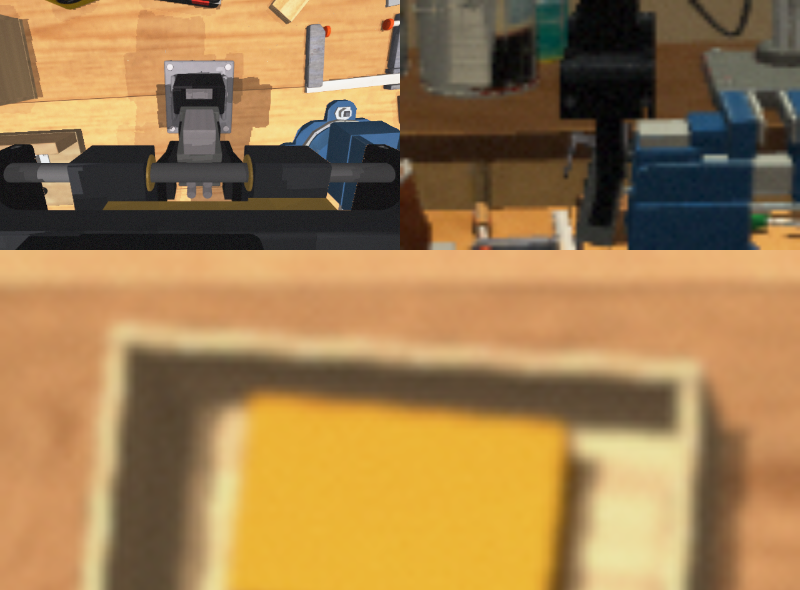

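The cassette is out and held: the side crop shows it in the fingers with the hook at the back, and the wrist view shows the dock empty. The bin's rear outer corners in the top image are ≈(195.1,155.3) and (276.7,160.4). Gripped at a 12° lean the hook won't quite go over the wall, so I'll first lean its foot against the wall to turn it upright in the fingers.

```bash
python3 - <<'E'
from h import *
import pickle
t=pickle.load(open("c5.pkl","rb"))["top"]
a=onz(t,195.1,155.3,.11);b=onz(t,276.7,160.4,.11);v=a-b;yaw=np.arctan2(-v[0],v[1]);m=(a+b)/2
C=m+Rz(yaw)@[-.06,0,0];print(a,b,np.linalg.norm(v),np.degrees(yaw),"bin",C,"near wall mid",m+Rz(yaw)@[-.117,0,0])
n=m+Rz(yaw)@[-.117,0,0]
p=n+Rz(yaw)@[-.08,0,0];p[2]=.25;print(p);plan(p,yaw)
E
```

```text
[0.71692255 0.28357126 0.11      ] [0.70412374 0.08364411 0.11      ] 0.200336404429467 -3.6629281533533065 bin [0.65064571 0.18744088 0.11      ] near wall mid [0.59376216 0.19108242 0.11      ]
[0.51392558 0.19619335 0.25      ]
TCP [ 0.5531 -0.1759  0.2029] -> tool shift [-0.0601 -0.3693 -0.0469] turn 0.0078 t 5.9
```

In the tool's units: -0.369 m is -7.38, -0.36 m is -7.2, 0.008 rad is 0.04.

>>> jog_arm(deltas="-0.2,-0.4,-0.6,0,0.028\n-0.4,-1.2,-0.94,0,0.028\n-0.6,-2,-0.94,0,0.028\n-0.7,-2.8,-0.94,0,0.028\n-0.8,-3.6,-0.94,0.04,0.028\n-0.9,-4.4,-0.94,0.04,0.028\n-1,-5.2,-0.94,0.04,0.028\n-1.1,-6,-0.94,0.04,0.028\n-1.2,-6.8,-0.94,0.04,0.028\n-1.2,-7.2,-0.94,0.04,0.028\n-1.2,-7.38,-0.94,0.04,0.028\n-1.2,-7.38,-0.94,0.04,0.028")

```text
time: 7.1
ee_pos: [0.5141, 0.1964, 0.2502]
eef_rot: [1.0, -0.031, -0.001, -0.0]
ft_force: [-0.4, 0.7, -1.1]
width: 0.0319
grip_force: 26.6
```

>>> jog_arm(deltas="0,0,0,0,0.028\n0,0,0,0,0.028\n0,0,0,0,0.028")

```text
time: 7.4
ee_pos: [0.5146, 0.1945, 0.2507]
eef_rot: [0.999, -0.033, 0.0, 0.0]
ft_force: [-0.6, 1.1, -1.8]
width: 0.0315
grip_force: 26.6
```

```bash
python3 - <<'E'
from h import *
import pickle
C={n:r.camera(n) for n in("wrist","side")};pickle.dump(C,open("c6.pkl","wb"))
cv2.imwrite("pics/c6.png",C["wrist"]["img"][:,:,::-1]);print(r.read_state()["ee_pos"])
E
```

```text
[0.51447484 0.19500655 0.25080154]
```

View pics/c6.png

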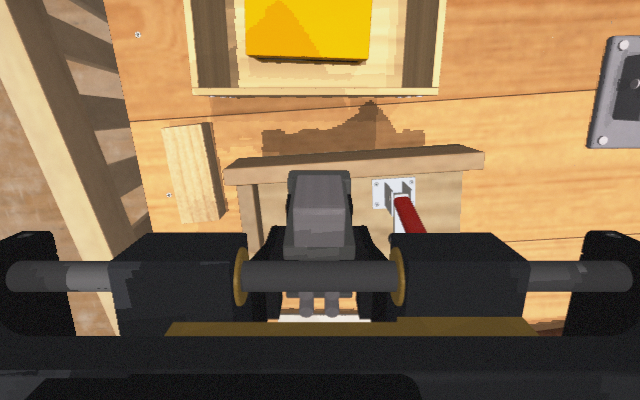

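Wrist view: the near wall's outer rim edge runs from (193,95) to (437,96) and the carton sits well back from it. A rail with its back corner at (483,150) lies in front of the bin. I measure both.

```bash
python3 - <<'E'
from h import *
import pickle
w=pickle.load(open("c6.pkl","rb"))["wrist"];t=pickle.load(open("c5.pkl","rb"))["top"]
def col(u):
    g=w["img"][78:108,u-2:u+3].mean(1);return g
for u in(230,400):print(u,[tuple(int(x) for x in q) for q in col(u)][4:24])
a=onz(w,193,95.5,.11);b=onz(w,437.5,96.5,.11);v=a-b
print(a,b,np.linalg.norm(v),np.degrees(np.arctan2(-v[0],v[1])))
print("rail right/left back", tri(w,(483,151),t,(299,235)),tri(w,(225,163),t,(198,234)))
E
```

```text
230 [(132, 107, 77), (134, 107, 77), (133, 106, 77), (132, 106, 76), (131, 104, 75), (144, 114, 83), (231, 197, 139), (238, 207, 145), (238, 208, 146), (239, 209, 147), (239, 211, 146), (240, 211, 147), (234, 197, 139), (128, 103, 75), (110, 91, 73), (156, 134, 123), (189, 134, 84), (189, 133, 83), (189, 132, 82), (189, 131, 83)]
400 [(215, 182, 128), (216, 184, 129), (216, 183, 128), (210, 177, 126), (208, 176, 123), (198, 161, 112), (242, 218, 156), (244, 230, 170), (244, 227, 167), (244, 226, 163), (244, 223, 161), (243, 220, 156), (234, 197, 137), (96, 77, 57), (119, 100, 85), (181, 162, 157), (222, 159, 101), (221, 157, 97), (221, 156, 94), (222, 158, 97)]
[0.59829421 0.29031138 0.11      ] [0.58438085 0.09222606 0.11      ] 0.1985733564412324 -4.017812218876854
rail right/left back (array([0.52665053, 0.02908096, 0.06052216]), np.float64(0.003817323185209161)) (array([0.5292651 , 0.29109352, 0.03696666]), np.float64(0.005428364009593153))
```

In the tool's units: 0.07 m is 1.4, 0.103 m is 2.06.

>>> jog_arm(deltas="0.3,0,0.2,0,0.028\n0.6,0,0.7,0,0.028\n0.6,0,1.4,0,0.028\n0.6,0,1.9,0,0.028\n0.6,0,2.06,0,0.028\n0.6,0,2.06,0,0.028\n0.6,0,2.06,0,0.028", grip_force=14)

```text
time: 8.2
ee_pos: [0.5449, 0.1941, 0.1492]
eef_rot: [0.999, -0.032, 0.001, -0.0]
ft_force: [-0.8, 0.4, -1.8]
width: 0.0317
grip_force: 19.7
```

>>> jog_arm(deltas="0.1,0,0,0,0.028\n0.2,0,0,0,0.028\n0.3,0,0,0,0.028\n0.36,0,0,0,0.028\n0.36,0,0,0,0.028")

```text
time: 8.7
ee_pos: [0.5626, 0.1926, 0.1477]
eef_rot: [0.999, -0.032, 0.0, -0.0]
ft_force: [-0.0, -0.0, -0.9]
width: 0.0316
grip_force: 19.4
```

>>> jog_arm(deltas="0.08,0,0,0,0.028\n0.14,0,0,0,0.028\n0.14,0,0,0,0.028")

```text
time: 9.0
ee_pos: [0.5693, 0.1923, 0.1476]
eef_rot: [0.999, -0.032, -0.0, -0.0]
ft_force: [-1.2, 0.8, -1.7]
width: 0.0316
grip_force: 14.0
```

>>> jog_arm(deltas="0.04,0,0,0,0.028\n0.08,0,0,0,0.028\n0.08,0,0,0,0.028")

```text
time: 9.3
ee_pos: [0.5734, 0.1919, 0.1477]
eef_rot: [0.999, -0.032, 0.0, 0.0]
ft_force: [-1.6, 0.7, -1.1]
width: 0.032
grip_force: 14.0
```

```bash
python3 - <<'E'
from h import *
import pickle
C={n:r.camera(n) for n in("wrist","side")};pickle.dump(C,open("c7.pkl","wb"))
cv2.imwrite("pics/c7.png",np.vstack([C["wrist"]["img"][60:340:,180:480].repeat(2,1)[:280,:600],cv2.resize(C["side"]["img"][175:253,275:425],(600,312),interpolation=cv2.INTER_CUBIC)])[:,:,::-1])
E
```

```text
(no output)
```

View pics/c7.png

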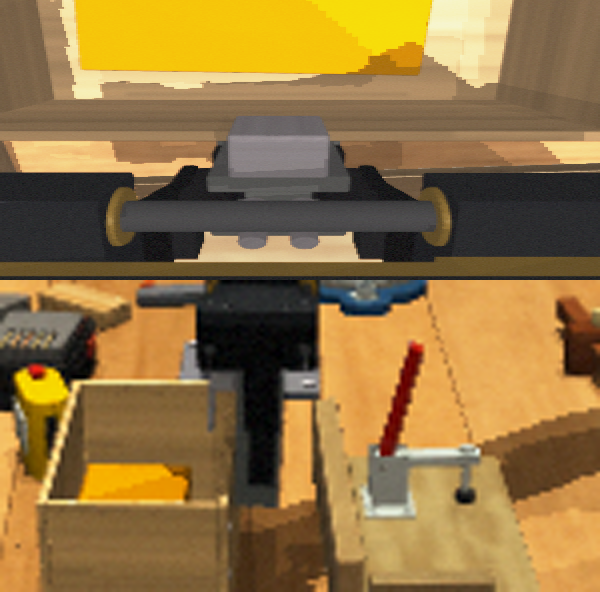

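The side crop shows the cassette now upright, outside the near wall, with the hook leg at crop (210,380–430) on the inner side. I back off slightly and lower it.

>>> jog_arm(deltas="-0.04,0,0,0,0.028\n-0.04,0,0.2,0,0.028\n-0.04,0,0.4,0,0.028\n-0.04,0,0.6,0,0.028\n-0.04,0,0.66,0,0.028\n-0.04,0,0.66,0,0.028")

```text
time: 10.0
ee_pos: [0.5708, 0.1919, 0.1138]
eef_rot: [0.999, -0.032, -0.001, 0.0]
ft_force: [-0.6, 0.4, -1.5]
width: 0.0318
grip_force: 14.0
```

>>> jog_arm(deltas="0,0,0.06,0,0.028\n0,0,0.06,0,0.028")

```text
time: 10.2
ee_pos: [0.5712, 0.1921, 0.1117]
eef_rot: [0.999, -0.032, 0.0, -0.0]
ft_force: [0.7, -0.2, -1.6]
width: 0.0322
grip_force: 14.0
```

>>> jog_arm(deltas="0,0,0.04,0,0.028\n0,0,0.04,0,0.028")

```text
time: 10.4
ee_pos: [0.5712, 0.1921, 0.1097]
eef_rot: [0.999, -0.032, 0.0, 0.0]
ft_force: [-0.5, -0.2, -1.6]
width: 0.0319
grip_force: 14.0
```

In the tool's units: 0.002 m is 0.04.

>>> jog_arm(deltas="0,0,0.04,0,0.028\n0,0,0.04,0,0.028")

```text
time: 10.6
ee_pos: [0.5717, 0.1922, 0.1085]
eef_rot: [0.999, -0.032, 0.001, -0.0]
ft_force: [-1.7, 0.2, 3.7]
width: 0.0321
grip_force: 14.0
```

>>> jog_arm(deltas="0,0,0.03,0,0.028\n0,0,0.03,0,0.028")

```text
time: 10.8
ee_pos: [0.5719, 0.1923, 0.1081]
eef_rot: [0.999, -0.032, 0.001, -0.0]
ft_force: [-4.0, -1.7, 13.3]
width: 0.0323
grip_force: 14.0
```

```bash
python3 -c "
from h import *
import pickle
s=r.camera('side');w=r.camera('wrist')
cv2.imwrite('pics/c8.png',np.vstack([cv2.resize(w['img'][60:260,220:430],(600,330)),cv2.resize(s['img'][195:248,300:420],(600,265),interpolation=cv2.INTER_CUBIC)])[:,:,::-1])"
```

```text
(no output)
```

View pics/c8.png

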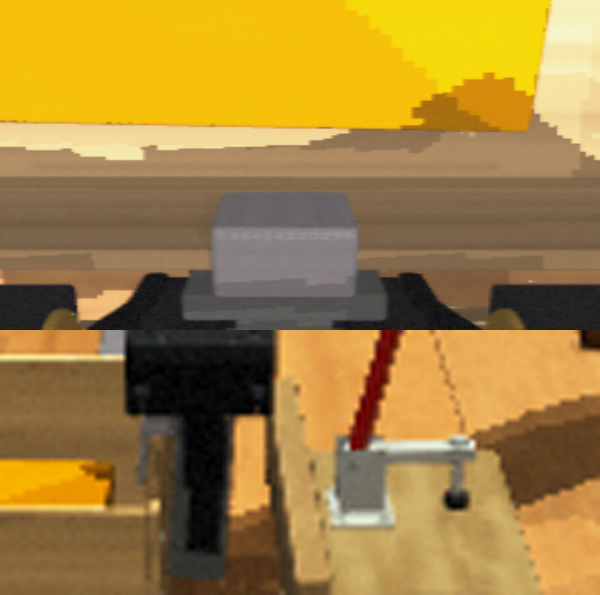

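The hook bridge sits on the rim, at the expected height and with a reaction of about 13 N, and the leg is inside. I relax the push, open and retract.

>>> jog_arm(deltas="0,0,-0.03,0,0.028\n0,0,-0.03,0,0.034\n0,0,-0.03,0,0.04\n0,0,-0.03,0,0.046\n0,0,-0.03,0,0.052\n0,0,-0.03,0,0.07\n0,0,-0.03,0,0.087\n0,0,-0.03,0,0.087\n0,0,-0.03,0,0.087")

```text
time: 11.8
ee_pos: [0.5709, 0.1921, 0.1074]
eef_rot: [0.999, -0.032, -0.0, 0.0]
ft_force: [0.2, -0.1, 0.0]
width: 0.0765
grip_force: 0.0
```

>>> jog_arm(deltas="0,0,-0.4,0,0.087\n0,0,-1,0,0.087\n-0.2,0,-1.8,0,0.087\n-0.8,0,-2.6,0,0.087\n-1.2,0,-3,0,0.087\n-1.2,0,-3,0,0.087\n-1.2,0,-3,0,0.087\n-1.2,0,-3,0,0.087")

```text
time: 12.6
ee_pos: [0.5115, 0.1952, 0.2564]
eef_rot: [0.999, -0.033, -0.001, 0.0]
ft_force: [-0.3, -0.7, -0.8]
width: 0.0869
grip_force: 0.0
```

```bash
python3 -c "
from h import *
s=r.camera('side');w=r.camera('wrist')
cv2.imwrite('pics/c9.png',np.vstack([cv2.resize(w['img'],(480,300)),cv2.resize(s['img'][195:260,300:404],(480,300),interpolation=cv2.INTER_CUBIC)])[:,:,::-1])"
```

```text
(no output)
```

View pics/c9.png

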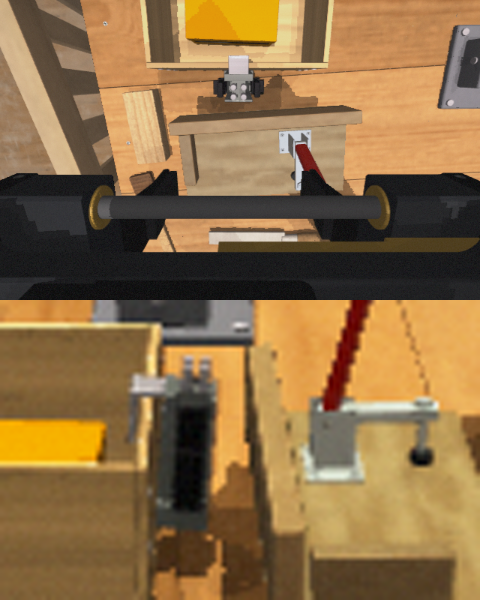

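The cassette hangs upright outside the near wall, with its hook over the rim at crop (240,65) in the wrist view. The tabs are sprung out and the gripper is clear. I'm handing in.

```bash
python3 -c "
from bench import r
print(r.close_job())"
```

```text
the job is handed in; nothing more can be done
None
```

The cassette was drawn from the dock and left hanging by its hook on the bin's near wall, upright and released. I handed the job in just after 12.6 s of robot time; no verdict was shown.

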